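Snap the blue cover onto the laboratory balance's pan

ROBOT

A 6-joint arm with a two-finger parallel gripper is mounted at the origin on the work surface. World frame = base frame: x ahead of the robot, y to its left, z up, the work surface at z = 0. Lengths are in m, angles in degrees, forces in N, time in s.
With the tool pointing down it reaches from about 0.275 to 0.85 m from the base axis. Payload 19 kg.
Tool frame: the origin (TCP) lies at the very end of the fingers, on their centre line; the grasp point (between the pads) lies 19 mm behind it; x points along the fingers, z is the direction in which the jaws open and shut, and the axes are right-handed (so a half turn about x gives the same grasp; the last joint's range is limited). The gripper opens to 85 mm and grips with 20 to 120 N. Pads are 22 mm wide; open, the fingers measure 114 mm over their backs; the gripper's body (76 mm by 85 mm) begins 54 mm behind the grasp point. The pads swing forward as they close: fully open they stand 13 mm farther back than shut.
Start: joints at [64.515, 8.623, 82.357, -0, 89.026, -7.678], TCP at [0.176, 0.547, 0.231] pointing down, gripper open.
Joint ranges: [-160.23, 160.23], [-39.13, 120.54], [6.94, 153.29], [-79.49, 259.48], [9.18, 160.14], [-161.06, 161.06]. Speed limits (degrees/s): [108.29, 108.29, 127.2, 172.46, 172.46, 172.46].

INTERFACE

Orientations are given as a 3x3 rotation matrix whose columns are the frame's x, y, z axes.
In Python, from bench import r gives the robot as it stands.
- The arm moves only by the shell command python3 -m creep 'ROWS' [FORCE]. ROWS is JSON, one flat list of numbers, 5 for each row, row after row: the opening, from 0 (shut) to 1 (fully open), then the shift along the tool's x, y, z in mm, then the turn about the tool's x in rad. A call has 1 to 20 rows; each row is the pose to reach, as a shift and turn from the pose measured when the call began, along the tool's axes at that moment; what a row does not reach only later rows make up. A row lasts 1/8 s, in which the tool goes at most 62.5 mm and 10.7 degrees, less where a joint would pass 70% of its speed; a pose out of reach is approached as far as the arm can. A call with a gripper value outside its range is refused whole. The fingers move at their own pace and stop on an object; FORCE is the grip in N (left out, the last holds). Time passes only in rows, so rows that repeat a pose let the fingers close. It gives the time, the measured TCP pose, the force and the opening at its end, in the units of the state.
- r.get_obs(): the state, without advancing time (a new reading comes with each control period).
- r.read_camera(name): name is "scene" or "side" or "wrist"; returns the picture (384x512x3 uint8, red, green, blue); there is no depth.
- r.camera_model(name): a dict with "fx", "fy", "cx", "cy" (pixels), "R" (3x3) and "t" (3): a world point X has camera coordinates R X + t. Camera axes: x right, y down, z forward; pixel columns grow to the right and rows downward; lengths in m; the calibration is good to about 2 mm. A picture is of the moment at which its call begins: read the wrist's pose just before it. camera_model takes no time and is no camera call; for the wrist camera it gives the pose at the moment of the call.
- r.hand_in(): hands the job in, once; it reports no verdict.
Trained networks look in the newest picture that a camera, given by its name, has taken for a name from the list of things; names that differ only in an ending like _2 or _b are one class to them, and where a whole thing is asked for, a point or a joint stands for the part that bears it (a point fixed in the world has none). Each returns a list of dicts, best first, with "score" (0 to 1); they miss things now and then, are a little off and sometimes report something else, mostly with a low value. They report only what shows in the picture. A call takes as long as a camera call. They do not tell look-alikes from the thing itself.
- r.spot_in(camera, query): "position" ([x, y, z] in m, in world coordinates, good to about 4 mm: the middle of the surface that is visible of it).
- r.regions_of(camera, query): "mask" (384x512 bool, what is visible of it).
The state is a dict: "clock": time; "qpos": joint angles; "qd": joint speeds; "tau": joint torques, N m; "eef_pos": TCP position; "tool_rot": TCP orientation; "wrist_force": force on the tool from outside, world axes, zero at the start; "ft_torque": the same for the moment, N m; "opening": finger opening in m.
Only numpy, scipy, OpenCV 4.12 (cv2) and the standard library are available. Lean on these libraries where they do the work, as an engineer would, in place of code of your own. Each camera call takes 0.05 s, during which the arm holds its last target.

TASK

The weighing is finished: pick up the blue pan cover by its white knob, set it centred over the blue pan of the balance and press it straight down until both clip arms snap under the pan's rim and it sits fully home, then let go. Leave the red cover where it lies.

Things in the scene. Friction and masses are not known exactly. Their poses are not given: they have to be found in the camera images.
- cover: Blue round clip-fit cover, about 110 g, lying knob up. Origin: its centre at foot level, z up; the plate's underside is 28 mm and its top 32.5 mm above the origin. Plate 138 mm across. Two sprung rigid clip arms at its +x and -x edges (140 mm over both), two flared skirts at +y and -y. Any yaw fits; flares guide it on from up to 5 mm off centre.
- knob (a point): Centre of the blue cover's round white knob, on the cover's axis 50 mm above the cover's origin. Knob 32 mm in diameter, upright, from 32.5 to 68.5 mm above the cover's origin. Pushing the cover on takes about 7 to 13 N; the clips touch the pan's edge about 13 mm before home, push back hardest about 9 mm before home and snap under the rim in the last 3 mm.
- pan_top (a point): Centre of the top face of the balance's blue pan, 92 mm above the bench, z up. The pan is a disc 120 mm across and 6 mm thick on a thin column, 40 mm from its top face down to the housing. The white balance (200 mm wide, display towards the robot) stands firm. With the cover home, the cover's origin is on the pan's axis, 28 mm below this point.
- red_cover: Red cover of the same shape and size with the same white knob, for another balance; lies on the bench knob up. Origin at its centre at foot level. Not to be used.
Not all that is in view belongs to the job. Of the things like the cover, leave any that is yellow; of the rest the smaller one is meant.

How it is judged (in metres and radians):
On the way:
1. the gripper, touching the blue cover, presses it onto the pan's edge (it is not dropped on) (z of cover in the frame of pan_top below -0.015 m and horizontal distance between cover and pan_top below 0.02 m and contact force between cover and the fingers above 0.5 N).
At the end, for the whole second after the job is handed in: The blue cover sits on the balance's pan, knob up and at rest: centred within 10 mm, level within 0.06 rad, its underside within 2.5 mm of the pan's top face, which it reaches only with both clips snapped under the rim (z of cover in the frame of pan_top below -0.0255 m and horizontal distance between cover and pan_top below 0.01 m and angle between cover's own z axis and vertical below 0.06 rad and linear speed of cover below 0.02 m/s); the robot touches nothing.
It fails at once if the red cover is moved by more than 30 mm (distance of red_cover from where it was at the start of the episode above 0.03 m).
It also fails if it takes over 35 s, if anything falls off the work surface, if the arm or the gripper's body presses on something with over 40 N, if the wrist force passes 120 N, or if a joint passes its speed limit or range.

## Working session

There is one attempt and no reset: what is moved stays moved. The work goes in short steps, Python scripts to look and compute and a shell command to move; the robot and the scene stay as the last step left them, time stands still between calls to the robot, and variables do not carry over. Pictures are saved under pics/ and viewed, and the job is handed in when it is done.

```bash
mkdir -p pics; ls; python3 - <<'E'
from bench import r
import cv2,numpy as np
o=r.get_obs(); print({k:np.round(v,3).tolist() for k,v in o.items()})
for c in ["scene","side","wrist"]:
    im=r.read_camera(c); cv2.imwrite(f"pics/{c}0.png",im[:,:,::-1])
    for q in ["cover","pan_top","red_cover","knob"]:
        try: print(c,q,[(round(d["score"],2),np.round(d["position"],3).tolist()) for d in r.spot_in(c,q)])
        except Exception as e: print(c,q,e)
E
```

```text
pics
{'clock': 0.0, 'qpos': [64.517, 8.649, 82.392, -0.001, 89.025, -7.677], 'qd': [-0.053, -0.009, 0.044, 0.081, 0.068, 0.005], 'tau': [-0.003, -71.306, -57.086, -0.001, 0.009, -0.0], 'eef_pos': [0.176, 0.547, 0.231], 'tool_rot': [[-0.0, -0.952, 0.306], [-0.001, 0.306, 0.952], [-1.0, 0.0, -0.001]], 'wrist_force': [0.016, 0.263, 0.208], 'ft_torque': [0.001, -0.017, -0.025], 'opening': 0.085}
scene cover [(0.83, [0.456, -0.271, 0.033]), (0.68, [0.434, -0.506, 0.04]), (0.62, [0.244, -0.284, 0.03])]
scene pan_top [(0.6, [0.486, 0.289, 0.05])]
scene red_cover [(0.96, [0.596, -0.082, 0.031])]
scene knob [(0.95, [0.462, -0.273, 0.037]), (0.89, [0.243, -0.284, 0.031]), (0.76, [0.44, -0.503, 0.037])]
side cover [(0.8, [0.44, -0.283, 0.033]), (0.77, [0.415, -0.527, 0.047]), (0.63, [0.224, -0.303, 0.035])]
side pan_top [(0.79, [0.426, 0.243, 0.05])]
side red_cover [(0.9, [0.578, -0.107, 0.032])]
side knob [(0.91, [0.225, -0.302, 0.033]), (0.63, [0.432, -0.285, 0.034]), (0.59, [0.41, -0.524, 0.044])]
wrist cover []
wrist pan_top [(0.56, [0.367, 0.357, 0.029])]
wrist red_cover []
wrist knob []
```

View pics/scene0.png

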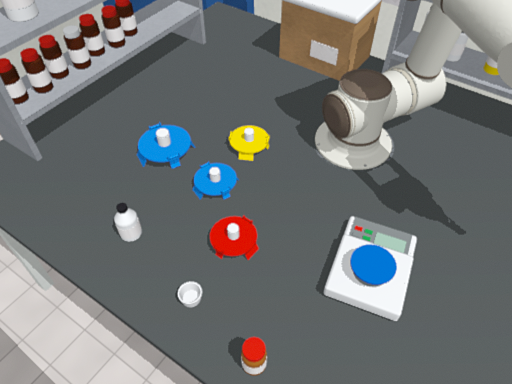

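View pics/side0.png

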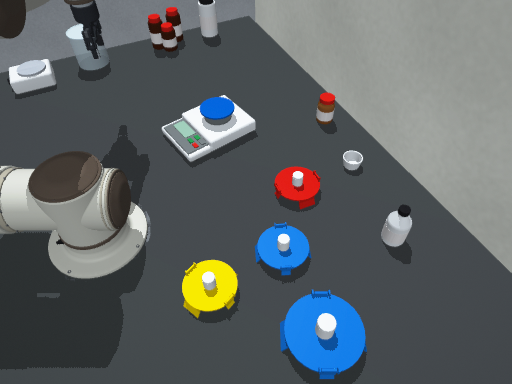

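View pics/wrist0.png

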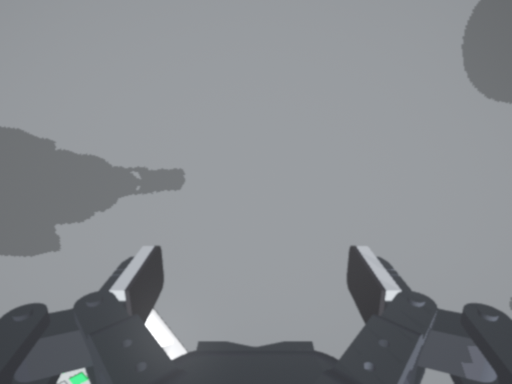

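The scene picture shows the small blue cover at (215,180), with the bigger blue one at (165,143), yellow at (249,140) and red at (233,237). The pan is at (373,264). In the side picture the small blue cover is at (283,247), its knob at (284,242), and the pan at (217,108). I'll fit silhouettes to get exact positions.

```bash
cat > h.py <<'E'
from bench import r
import cv2,numpy as np
from scipy.optimize import minimize
def proj(m,X):
    c=X@np.array(m["R"]).T+np.array(m["t"]); return np.c_[m["fx"]*c[:,0]/c[:,2]+m["cx"],m["fy"]*c[:,1]/c[:,2]+m["cy"]]
A=np.linspace(0,2*np.pi,72)
def sil(m,x,y,rad,z0,z1):
    P=np.vstack([np.c_[x+rad*np.cos(A),y+rad*np.sin(A),0*A+z] for z in (z0,z1)])
    h=cv2.convexHull(proj(m,P).astype(np.float32))
    im=np.zeros((384,512),np.uint8); cv2.fillConvexPoly(im,np.round(h*16).astype(np.int32),255,cv2.LINE_AA,4); return im/255.
def fit(ms,masks,x0,rad,z0,z1):
    f=lambda p:sum(np.abs(sil(m,p[0],p[1],rad,z0,z1)-k).sum()/k.sum() for m,k in zip(ms,masks))
    s=minimize(f,x0,method="Nelder-Mead",options=dict(initial_simplex=[x0,np.add(x0,[.012,0]),np.add(x0,[0,.012])],xatol=1e-4)); return s.x,s.fun
def comp(mask,px):
    n,l,st,c=cv2.connectedComponentsWithStats(mask.astype(np.uint8))
    d=np.hypot(*(c[1:]-px).T)+1000*(st[1:,4]<20); return (l==1+d.argmin()).astype(float)
def blue(im):
    h=cv2.cvtColor(im,cv2.COLOR_RGB2HSV); return (abs(h[...,0].astype(int)-107)<15)&(h[...,1]>150)&(h[...,2]>60)
def white(im):
    h=cv2.cvtColor(im,cv2.COLOR_RGB2HSV); return (h[...,1]<110)&(h[...,2]>120)
E
python3 - <<'E'
from h import *
M={c:r.camera_model(c) for c in("scene","side")}; I={c:r.read_camera(c) for c in M}
pp={"scene":(373,264),"side":(217,108)}; kk={"scene":(215,175),"side":(284,242)}; bb={"scene":(165,137),"side":(326,326)}
for n,fn,px,x0,a in [("pan",blue,pp,[.46,.26],(.06,.086,.092)),("knob",white,kk,[.45,-.28],(.016,.0325,.0685))]:
    ks={c:comp(fn(I[c]),px[c]) for c in M}
    print(n,[k.sum() for k in ks.values()])
    for cs in (["scene"],["side"],["scene","side"]):
        print(cs,*fit([M[c] for c in cs],[ks[c] for c in cs],x0,*a))
    if n=="knob":
      for c in M: 
        print(c, "cover px",comp(blue(I[c]),px[c]).sum(), "big",comp(blue(I[c]),bb[c]).sum())
E
```

```text
pan [np.float64(1400.0), np.float64(627.0)]
['scene'] [0.48026334 0.28563479] 0.12296918767507001
['side'] [0.47823867 0.28681539] 0.10536948431685271
['scene', 'side'] [0.47901035 0.28646405] 0.23222949083939792
knob [np.float64(143.0), np.float64(186.0)]
['scene'] [ 0.44254997 -0.27530014] 0.15242012889071713
['side'] [ 0.44014816 -0.2781698 ] 0.20512333965844404
['scene', 'side'] [ 0.44191592 -0.27582028] 0.3691653065467107
scene cover px 1075.0 big 1516.0
side cover px 1827.0 big 5045.0
```

The pan is at about (0.479, 0.2865) and the blue cover's knob at about (0.442, -0.276). The two cameras agree to about 3 mm. Next I move above the cover.

```bash
python3 -m creep '[1,0,-15,-20,0, 1,0,-45,-62,0, 1,0,-80,-111,0, 1,0,-115,-160,0, 1,0,-150,-208,0, 1,0,-185,-257,0, 1,0,-220,-306,0, 1,0,-255,-354,0, 1,0,-290,-403,0, 1,0,-325,-452,0, 1,0,-360,-500,0, 1,0,-395,-549,0, 1,0,-430,-598,0, 1,10,-460,-639,0, 1,20,-485,-674,0, 1,30,-500,-695,0, 1,30,-505,-702,0, 1,30,-505,-702,0, 1,30,-505,-702,0, 1,30,-505,-702,0]' 60
python3 - <<'E'
from h import *
o=r.get_obs(); print(o["eef_pos"],o["tool_rot"],o["qpos"])
m=r.camera_model("wrist");print(-np.array(m["R"]).T@m["t"])
im=r.read_camera("wrist"); cv2.imwrite("pics/wrist1.png",im[:,:,::-1])
print(proj(m,np.array([[.442,-.276,.0685]])))
E
```

```text
clock: 3.35
eef_pos: [0.442, -0.2747, 0.2019]
tool_rot: [[0.001, -0.952, 0.305], [-0.001, 0.305, 0.952], [-1.0, -0.001, -0.0]]
wrist_force: [0.1, -0.2, 0.1]
opening: 0.0856
[ 0.44202258 -0.27471475  0.20193752] [[ 6.96762208e-04 -9.52334174e-01  3.05055956e-01]
 [-6.29428290e-04  3.05055552e-01  9.52334350e-01]
 [-9.99999559e-01 -8.55561433e-04 -3.86874891e-04]] [-4.03457815e+01  2.74568397e+00  9.21901527e+01 -1.64698821e-03
  8.50103896e+01 -1.12584117e+02]
[ 0.37152947 -0.25179506  0.34356075]
[[253.55553225 182.91295233]]
```

View pics/wrist1.png

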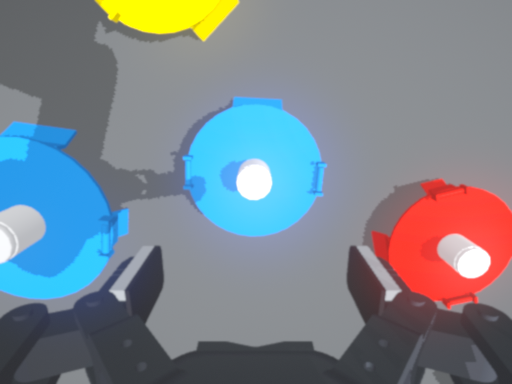

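The small blue cover is in the middle of the wrist picture, with its knob at (254,180) against a predicted (253.6,183). Next I fit the knob from this view.

```bash
python3 - <<'E'
from h import *
m=r.camera_model("wrist"); im=r.read_camera("wrist")
w=cv2.cvtColor(im,cv2.COLOR_RGB2HSV); k=comp((w[...,1]<90)&(w[...,2]>150),(254,180)); print(k.sum())
p,e=fit([m],[k],[.442,-.276],.016,.0325,.0685); print(p,e)
k=comp(blue(im)|(w[...,1]<90)&(w[...,2]>150),(254,170));print(k.sum(),np.argwhere(k).min(0),np.argwhere(k).max(0),fit([m],[k],[.442,-.276],.069,.028,.0325))
o=r.get_obs();R=np.array(o["tool_rot"]);print(R.T@(np.r_[p,.038]-o["eef_pos"])*1000)
E
```

```text
1202.0
[ 0.44240759 -0.27584654] 0.04813219797070243
61141.0 [56  0] [310 382] (array([ 0.4127435 , -0.24090179]), np.float64(0.7515778860243006))
[163.72229444  -0.5930502   -0.69388841]
```

```bash
python3 -m creep '[1,30,-0.6,-0.7,0, 1,70,-0.6,-0.7,0, 1,110,-0.6,-0.7,0, 1,140,-0.6,-0.7,0, 1,155,-0.6,-0.7,0, 1,165,-0.6,-0.7,0, 1,165,-0.6,-0.7,0, 0,165,-0.6,-0.7,0, 0,165,-0.6,-0.7,0, 0,165,-0.6,-0.7,0, 0,165,-0.6,-0.7,0, 0,165,-0.6,-0.7,0, 0,165,-0.6,-0.7,0, 0,165,-0.6,-0.7,0]' 80
python3 - <<'E'
from h import *
im=r.read_camera("side"); cv2.imwrite("pics/side2.png",cv2.resize(im[180:330,200:400,::-1],(800,600)))
print(r.get_obs()["opening"],r.get_obs()["wrist_force"])
E
```

```text
clock: 5.2
eef_pos: [0.4427, -0.276, 0.0374]
tool_rot: [[0.001, -0.952, 0.305], [-0.001, 0.305, 0.952], [-1.0, -0.001, -0.001]]
wrist_force: [-1.9, 1.2, 6.3]
opening: 0.0301
0.030257593705363864 [-1.74860526  1.4320243   6.54135031]
```

View pics/side2.png

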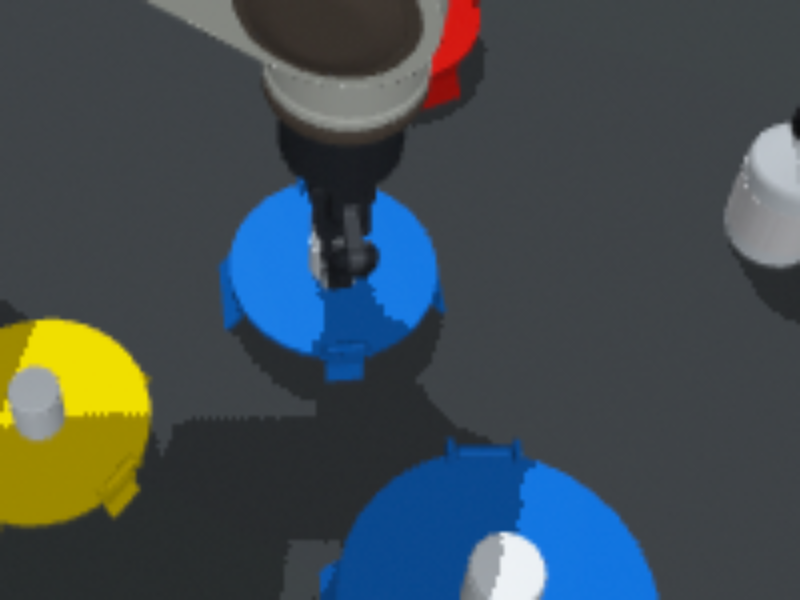

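```bash
python3 -m creep '[0,-10,0,0,0, 0,-30,0,0,0, 0,-65,0,0,0, 0,-105,0,0,0, 0,-140,0,0,0, 0,-160,0,0,0, 0,-170,0,0,0, 0,-170,0,0,0]' 80
python3 - <<'E'
from h import *
for c in("side","scene"):
    im=r.read_camera(c); cv2.imwrite(f"pics/{c}3.png",im[:,:,::-1])
E
```

```text
clock: 6.25
eef_pos: [0.4425, -0.2759, 0.2076]
tool_rot: [[0.002, -0.952, 0.305], [-0.001, 0.305, 0.952], [-1.0, -0.002, -0.001]]
wrist_force: [-0.6, -0.2, -1.0]
opening: 0.0305
```

View pics/side3.png

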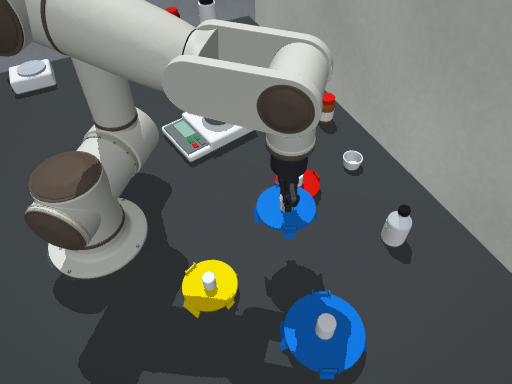

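The cover is held at side pixel (287,207) and the wrist shows about its weight. Now I carry it over the pan.

```bash
python3 -m creep '[0,0,3,12,0, 0,0,10,40,0, 0,0,20,79,0, 0,0,31,122,0, 0,0,42,166,0, 0,0,53,210,0, 0,0,64,255,0, 0,0,75,300,0, 0,0,86,345,0, 0,0,97,390,0, 0,0,108,432,0, 0,0,118,472,0, 0,0,127,506,0, 0,0,133,531,0, 0,0,136.8,544,0, 0,0,136.8,546.6,0, 0,0,136.8,546.6,0, 0,0,136.8,546.6,0]' 80
python3 - <<'E'
from h import *
for c in("side","scene","wrist"):
    im=r.read_camera(c); cv2.imwrite(f"pics/{c}4.png",im[:,:,::-1])
    if c=="wrist": np.save("w4.npy",im)
print(r.get_obs()["eef_pos"])
E
```

```text
clock: 8.6
eef_pos: [0.4789, 0.2859, 0.2065]
tool_rot: [[0.0, -0.952, 0.306], [-0.0, 0.306, 0.952], [-1.0, -0.0, -0.0]]
wrist_force: [0.7, -1.2, -0.4]
opening: 0.03
[0.47891835 0.28614613 0.20653193]
```

View pics/side4.png

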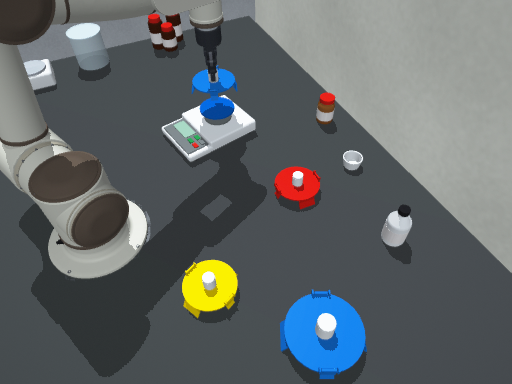

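View pics/scene4.png

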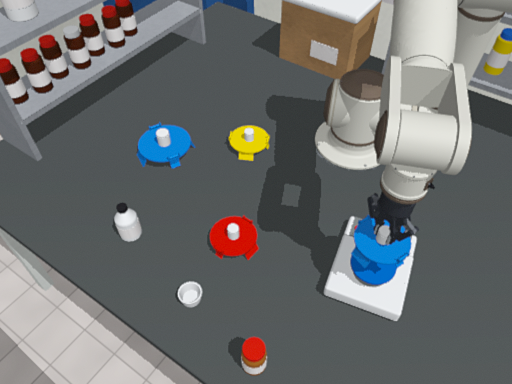

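View pics/wrist4.png

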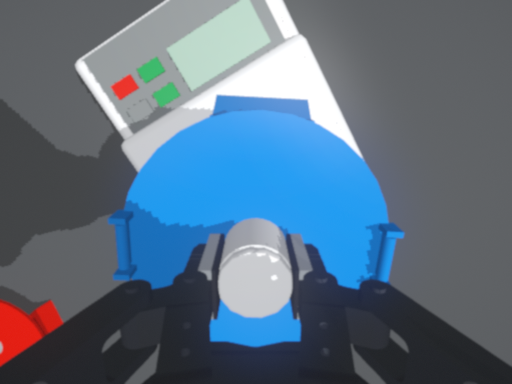

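The cover is held level above the pan; in the wrist view its knob is at (257,280) and it hides the pan. I'll sidestep so the wrist camera can see the pan.

```bash
python3 -m creep '[0,0,-15,0,0, 0,0,-50,0,0, 0,0,-95,0,0, 0,0,-135,0,0, 0,0,-155,0,0, 0,0,-160,0,0, 0,0,-160,0,0, 0,0,-160,0,0]' 80
python3 - <<'E'
from h import *
m=r.camera_model("wrist");im=r.read_camera("wrist"); cv2.imwrite("pics/wrist5.png",im[:,:,::-1]); np.save("w5.npy",im)
print(proj(m,np.array([[.479,.2865,.092]])),r.get_obs()["eef_pos"])
import pickle;pickle.dump(m,open("m5.pkl","wb"))
E
```

```text
clock: 9.75
eef_pos: [0.6307, 0.2375, 0.2068]
tool_rot: [[0.001, -0.952, 0.305], [-0.0, 0.305, 0.952], [-1.0, -0.001, 0.0]]
wrist_force: [0.6, -0.3, -1.3]
opening: 0.0298
[[255.23219748 -29.10904861]] [0.63069204 0.23760031 0.20697757]
```

View pics/wrist5.png

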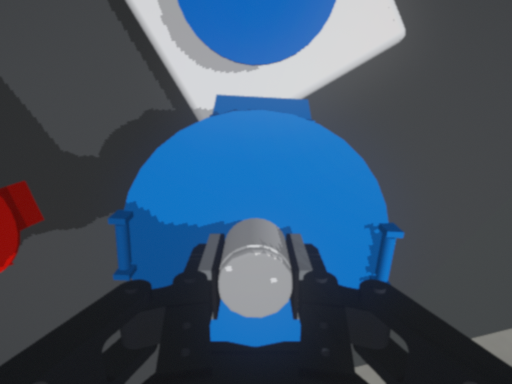

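The lower part of the pan shows at (180–338, 0–65), which is enough for an arc fit.

```bash
python3 - <<'E'
from h import *; import pickle
m=pickle.load(open("m5.pkl","rb")); im=np.load("w5.npy")
b=blue(im); b[80:]=0; k=comp(b,(256,25)); print(k.sum())
for x0 in([.479,.2865],[.474,.29]): 
    p,e=fit([m],[k],x0,.06,.086,.092); print(p,e)
o=r.get_obs();R=np.array(o["tool_rot"])
for q in(p,[.479,.2865]): print(R.T@(np.r_[q,.125]-o["eef_pos"])*1000)
# knob axis in hand: image col of knob and plate edges
w=cv2.cvtColor(im,cv2.COLOR_RGB2HSV)
t=o["eef_pos"]
b=blue(im);b[:112]=0;b[200:]=0;k=comp(b,(256,160));
g=lambda d:None
from scipy.optimize import least_squares
# plate top-edge contour points rows 115-200
ys=np.arange(118,200,4); L=[np.flatnonzero(k[y]).min() for y in ys]; Rr=[np.flatnonzero(k[y]).max()+1 for y in ys]
E=np.r_[np.c_[L,ys],np.c_[Rr,ys]].astype(float)
zt=t[2]-.0374+.0325
Rc=np.array(m["R"]);C=-Rc.T@m["t"]
d=np.c_[(E[:,0]-m["cx"]+0)/m["fx"],(E[:,1]-m["cy"])/m["fy"],np.ones(len(E))]@Rc
P=C+d*((zt-C[2])/d[:,2])[:,None]
s=least_squares(lambda v:np.hypot(P[:,0]-v[0],P[:,1]-v[1])-.069,t[:2]);print("cover",s.x,t[:2],R.T@np.r_[s.x-t[:2],0]*1000,np.abs(s.fun).max())
E
```

```text
7338.0
[0.47875971 0.28705833] 0.015981808367936983
[0.4787203  0.28701214] 0.01581132861975534
[ 81.86687852 159.85825741   0.64153832]
[ 81.86707478 159.43556834   0.23922774]
cover [0.63092056 0.23776993] [0.63069204 0.23760031] [ 1.70732428e-04 -1.65842872e-01  2.31282569e-01] 0.0009862978800649902
```

All three views agree on the pan (0.4788, 0.2870), and the cover is centred in the hand to 0.3 mm. I go back over the pan and down to just above contact.

```bash
python3 -m creep '[0,0,15,0,0, 0,0,50,0,0, 0,0,95,0.4,0, 0,0,135,0.4,0, 0,0,155,0.4,0, 0,0,159.7,0.4,0, 0,0,159.7,0.4,0, 0,10,159.7,0.4,0, 0,30,159.7,0.4,0, 0,55,159.7,0.4,0, 0,72,159.7,0.4,0, 0,80,159.7,0.4,0, 0,84,159.7,0.4,0, 0,84,159.7,0.4,0, 0,84,159.7,0.4,0]' 120
python3 - <<'E'
from h import *
for c in("side","scene"):
    im=r.read_camera(c); cv2.imwrite(f"pics/{c}6.png",cv2.resize((im[40:160,140:300] if c=="side" else im[200:320,310:470])[:,:,::-1],(640,480)))
print(r.get_obs()["eef_pos"],r.get_obs()["wrist_force"])
E
```

```text
clock: 11.68
eef_pos: [0.4791, 0.2869, 0.1235]
tool_rot: [[0.002, -0.952, 0.305], [0.0, 0.305, 0.952], [-1.0, -0.001, 0.001]]
wrist_force: [-0.3, 0.1, -1.3]
opening: 0.0294
[0.47898866 0.28680833 0.12334879] [-0.33891093  0.76643495 -1.32494905]
```

View pics/side6.png

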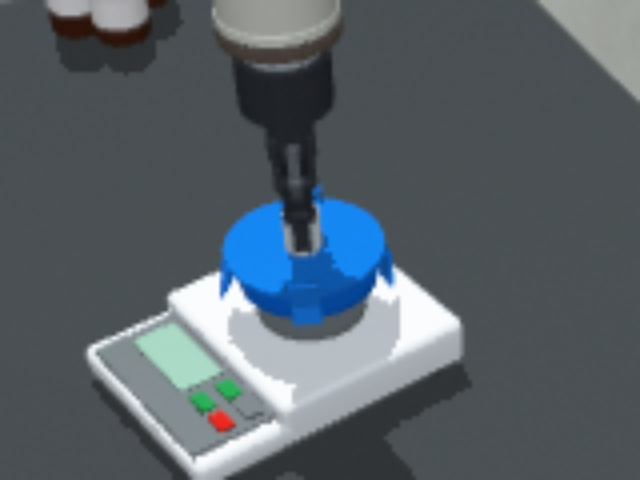

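The cover is centred over the pan (crop (300,250)). Pressing down slowly.

```bash
python3 -m creep '[0,2,0,0,0, 0,4,0,0,0, 0,6,0,0,0, 0,8,0,0,0, 0,9,0,0,0, 0,10,0,0,0, 0,11,0,0,0, 0,12,0,0,0, 0,13,0,0,0, 0,13,0,0,0]' 120
```

```text
clock: 13.02
eef_pos: [0.4793, 0.287, 0.1107]
tool_rot: [[0.002, -0.952, 0.305], [0.001, 0.305, 0.952], [-1.0, -0.002, 0.002]]
wrist_force: [0.7, 1.2, 4.5]
opening: 0.0294
```

```bash
python3 -m creep '[0,1,0,0,0, 0,2,0,0,0, 0,3,0,0,0, 0,4,0,0,0, 0,5,0,0,0, 0,6,0,0,0, 0,7,0,0,0, 0,8,0,0,0, 0,9,0,0,0, 0,9,0,0,0, 0,9,0,0,0]' 120
python3 - <<'E'
from h import *
im=r.read_camera("side"); cv2.imwrite("pics/side7.png",cv2.resize(im[40:160,140:300,::-1],(640,480)))
E
```

```text
clock: 14.4
eef_pos: [0.4793, 0.287, 0.1018]
tool_rot: [[0.002, -0.952, 0.305], [0.001, 0.305, 0.952], [-1.0, -0.002, 0.002]]
wrist_force: [-0.7, -0.4, -1.4]
opening: 0.0294
```

View pics/side7.png

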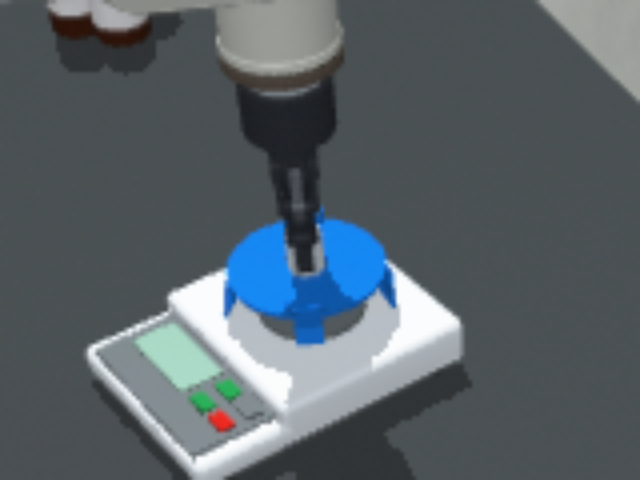

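It has passed the hard point. I keep pressing until it meets firm resistance.

```bash
python3 -m creep '[0,0.5,0,0,0, 0,1,0,0,0, 0,1.5,0,0,0, 0,1.5,0,0,0]' 120
```

```text
clock: 14.95
eef_pos: [0.4795, 0.2871, 0.1012]
tool_rot: [[0.003, -0.952, 0.305], [0.001, 0.305, 0.952], [-1.0, -0.003, 0.002]]
wrist_force: [-4.0, -1.9, 12.0]
opening: 0.0295
```

```bash
python3 -m creep '[0,0.7,0,0,0, 0,1.3,0,0,0, 0,1.3,0,0,0]' 120
```

```text
clock: 15.32
eef_pos: [0.4796, 0.2871, 0.1012]
tool_rot: [[0.004, -0.952, 0.305], [0.001, 0.305, 0.952], [-1.0, -0.003, 0.003]]
wrist_force: [-7.2, -3.5, 17.8]
opening: 0.0296
```

It stops firmly: 18 N and no further travel, at z = 0.1012 against an expected 0.1014. I ease off, open and rise.

```bash
python3 -m creep '[0,-0.3,0,0,0, 0,-0.3,0,0,0, 1,-0.3,0,0,0, 1,-0.3,0,0,0, 1,-0.3,0,0,0, 1,-0.3,0,0,0, 1,-0.3,0,0,0, 1,-0.3,0,0,0, 1,-8,0,0,0, 1,-25,0,0,0, 1,-55,0,0,0, 1,-90,0,0,0, 1,-110,0,0,0, 1,-110,0,0,0, 1,-110,0,0,0]'
python3 - <<'E'
from h import *
for c in("side","scene","wrist"):
    im=r.read_camera(c); m=r.camera_model(c)
    cv2.imwrite(f"pics/{c}8.png",cv2.resize((im[40:160,140:300] if c=="side" else im[200:320,310:470] if c=="scene" else im)[:,:,::-1],(640,480)))
    w=cv2.cvtColor(im,cv2.COLOR_RGB2HSV)
    px=proj(m,np.array([[.479,.287,.125]]))[0]
    k=comp((w[...,1]<110)&(w[...,2]>130),px); print(c,px,k.sum(),[fit([m],[k],[.479,.287],.016,.0325+z,.0685+z) for z in (.060,.064,.068)] if k.sum()<8000 else 0)
E
```

```text
clock: 17.2
eef_pos: [0.4789, 0.2869, 0.2108]
tool_rot: [[0.004, -0.952, 0.305], [0.001, 0.305, 0.952], [-1.0, -0.003, 0.002]]
wrist_force: [0.1, -0.5, -1.3]
opening: 0.0856
side [215.69770375  98.73981863] 119.0 [(array([0.47873042, 0.29040093]), np.float64(0.28179271708683473)), (array([0.47603294, 0.28260275]), np.float64(0.28831768001318175)), (array([0.47550227, 0.27906896]), np.float64(0.306805074971165))]
scene [375.74978609 255.43734144] 216.0 [(array([0.47732676, 0.28834285]), np.float64(0.12151416122004359)), (array([0.48039465, 0.28847752]), np.float64(0.12719680464778504)), (array([0.48227485, 0.28887352]), np.float64(0.1345860566448802))]
wrist [254.84389381 198.91916776] 1682.0 [(array([0.48035453, 0.28704658]), np.float64(0.09401972441771)), (array([0.47919439, 0.28735511]), np.float64(0.1265533561819496)), (array([0.47786579, 0.28794053]), np.float64(0.16383157305728474))]
```

View pics/side8.png

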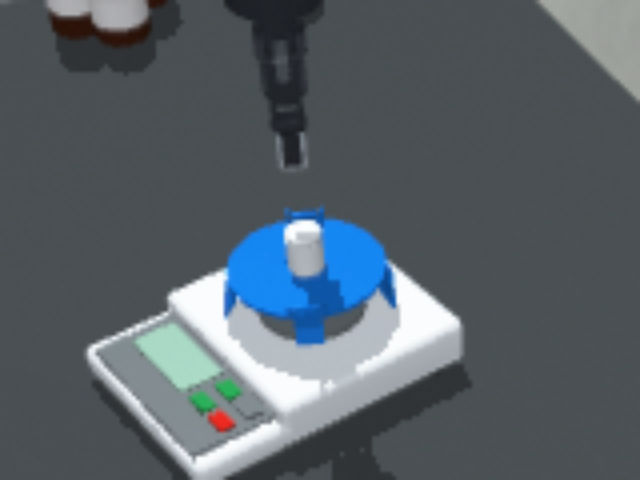

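View pics/wrist8.png

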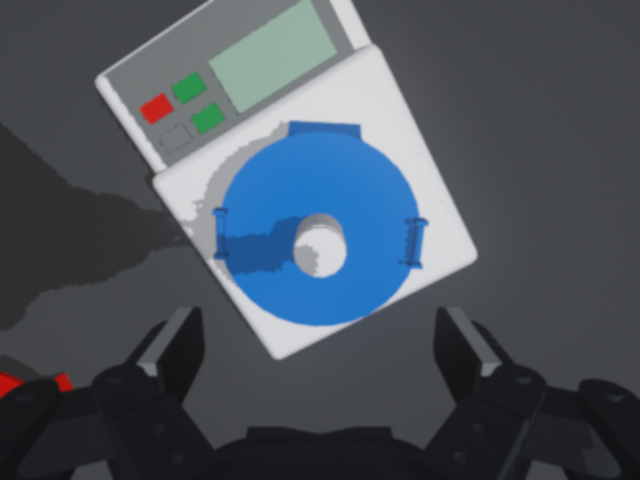

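View pics/scene8.png

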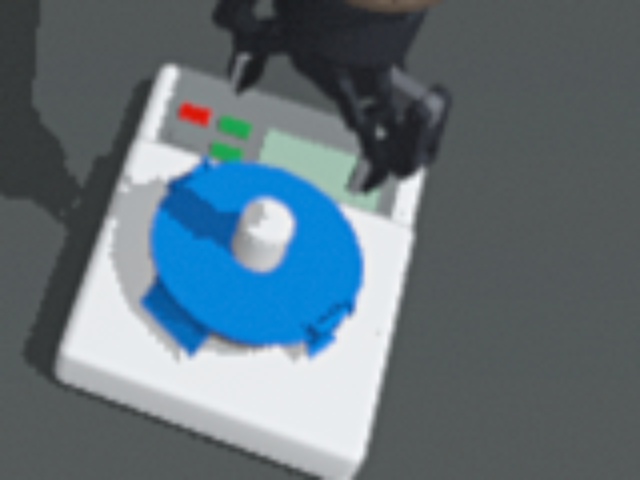

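The cover looks seated and level; its knob is at (304,248) in the side crop. One check of the plate's height from its apparent size.

```bash
python3 - <<'E'
from h import *
from scipy.optimize import least_squares
m=r.camera_model("wrist"); im=r.read_camera("wrist")
w=cv2.cvtColor(im,cv2.COLOR_RGB2HSV); b=((abs(w[...,0].astype(int)-107)<15)&(w[...,1]>120)&(w[...,2]>40)).astype(np.uint8)
k=comp(b,(256,180)).astype(np.uint8)
c=max(cv2.findContours(k,cv2.RETR_EXTERNAL,cv2.CHAIN_APPROX_NONE)[0],key=len)[:,0].astype(float)
Rc=np.array(m["R"]);C=-Rc.T@m["t"]
d=np.c_[(c[:,0]-m["cx"])/m["fx"],(c[:,1]-m["cy"])/m["fy"],np.ones(len(c))]@Rc
def f(v):
    P=C+d*((v[2]-C[2])/d[:,2])[:,None]; return np.hypot(P[:,0]-v[0],P[:,1]-v[1])-.069
s=least_squares(f,[.479,.287,.0965],loss="soft_l1",f_scale=.0005); print(s.x,"expected home plate top z .0965",np.median(abs(s.fun)))
for c in("scene","side"): r.read_camera(c); print(r.spot_in(c,"red_cover")[:1][0]["position"])
E
```

```text
[0.47860125 0.28756465 0.09446889] expected home plate top z .0965 0.0012841524529472528
[0.5958, -0.0844, 0.0289]
[0.5798, -0.1071, 0.0337]
```

The plate's height and centre match the home position within the measurement error, and the red cover hasn't moved. Handing in.

```bash
python3 -c "
from bench import r
print(r.hand_in())"
```

```text
the job is handed in; nothing more can be done
None
```

The smaller blue cover is on the balance's blue pan, and by all my checks it is fully home. I picked it up by its knob, pressed it down, then opened the gripper and rose clear. I handed in soon after 17 s on the clock; the interface gave no verdict.

**Pressing:** After the clips snapped, the cover met a firm stop. The force rose from 12 to 18 N with no further travel, at TCP height 101.2 mm against the 101.4 mm expected for home.

**Final position:** The wrist picture put the cover's centre at (0.4786, 0.2876), within 1 mm of the pan's centre. It put the plate's top at about 94.5 mm, against 96.5 mm expected. That 2 mm difference is within what that fit can resolve. The cover looks level in the pictures, but I did not measure its tilt.

**Red cover:** It reads the same as at the start, within about 3 mm.

**Weaker check:** The knob fits from the scene and side cameras were too coarse to confirm the height. They only confirmed the centre, to about 5 mm.

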